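# Nest the tapered beakers on the lab bench

## Task

Put the beakers away as one nest: set the short wide beaker into the one fixed on the steel plate, then the tall slim beaker into the wide one. Once each is in, press it straight down with a light, steady push of about one kilogram for a moment so that the taper just grips, and stop there, because a hard shove wedges them together. Leave the nest standing upright and let go of it, and do not shift the other things on the bench.

Things in the scene. Friction and masses are not known exactly. Their poses are not given: they have to be found in the camera images.
- base: Receiving beaker, white plastic, upright, screwed to a steel plate (100 x 100 x 8 mm) fixed to the bench. Origin: centre of the plate's underside, z up. Open rim 78 mm above the origin, mouth 61 mm wide inside, narrowing downwards by 2 mm in width per 10 mm; wall 3 mm; inner floor 12 mm above the origin.
- base_mouth (a point): Centre of the base beaker's mouth, at rim height. The wide beaker first touches the taper when its underside is 31 to 53 mm below this point (unseen, differs each time). Then the fit is springy: it gives from 3 N on, 2 N more per mm. Right is 8 to 13 N kept for half a second; above 17 N it wedges. When let go it may rise a few mm, harmless.
- wide: Short wide beaker, loose, upright, white plastic, open top, about 90 g. 100 mm high; foot 46 mm wide, taper to 59 mm at 65 mm height, then a straight round band 62 mm wide from 68 mm up to the rim (grasp it there). Wall 3 mm, inner floor at 4 mm; inside 40 mm wide at the bottom, 53 mm at 65 mm height, 56 mm at the rim. Origin: centre of its underside, z up.
- wide_mouth (a point): Centre of the wide beaker's mouth, at rim height. The slim beaker first touches the taper when its underside is 61 to 83 mm below this point (unseen, differs each time); then the same springy fit: 3 N, then 2 N more per mm, 8 to 13 N is right, wedged above 17 N. The wide beaker itself sinks a few mm in the base meanwhile.
- slim: Tall slim beaker, loose, upright, white plastic, open top, about 80 g. 128 mm high; foot 39 mm wide, taper to 51 mm at 93 mm height, then a straight round band 54 mm wide from 96 mm up to the rim (grasp it there). Wall 3 mm. Origin: centre of its underside, z up.
- tipbox: Bystander: orange box of pipette tips with a dark top, 75 x 120 mm, 62 mm high, loose. Origin: centre of its underside.
- jar: Bystander: glass jar with a white cap, 68 mm wide, 110 mm high, loose. Origin: centre of its underside.
- reagent: Bystander: amber bottle with a black cap, 64 mm wide, 150 mm high, loose. Origin: centre of its underside.

How it is judged:
By the outcome, as a careful person would: the job done as asked, in the order asked, and still so for the second after the job is handed in, with the robot touching nothing.
It also fails if it takes over 67 s, if anything falls off the work surface, if the arm or the gripper's body presses on something with over 40 N, if the wrist force passes 120 N, or if a joint passes its speed limit or range.

## Robot

A 6-joint arm with a two-finger parallel gripper is mounted at the origin on the work surface. World frame = base frame: x ahead of the robot, y to its left, z up, the work surface at z = 0. Lengths are in m, angles in rad, forces in N, time in s.
With the tool pointing down it reaches from about 0.35 to 0.775 m from the base axis. Payload 5.5 kg.
Tool frame: the origin (TCP) lies midway between the tips of the shut fingers; the grasp point (between the pads) lies 19 mm behind it (manip.hold_point_z is the distance from the TCP to the grasp point, in m); y points along the fingers, z is the direction in which the jaws open and shut, and the axes are right-handed (so a half turn about y gives the same grasp; the last joint's range is limited). The gripper opens to 85 mm and grips with 20 to 120 N. Pads are 22 mm wide; open, the fingers measure 114 mm over their backs; the gripper's body (76 mm by 85 mm) begins 54 mm behind the grasp point. The pads swing forward as they close: fully open they stand 13 mm farther back than shut.
Start: joints at [0.99, 0.313, 0.046, 1.304, 0, 1.431], TCP at [0.245, 0.52, 0.231] pointing down, gripper open.
Joint ranges: [-2.76, 2.76], [-0.86, 1.69], [-1.03, 1.26], [-2.2, 2.34], [-1.47, 1.5], [-3.14, 3.14]. Speed limits (rad/s): [2.57, 2.57, 3.14, 3.14, 3.14, 3.14].

## Interface

Orientations are given as a rotation vector (axis times angle).
In Python, from rig import telemetry, cams, manip gives the robot as it stands.
- The arm moves only by the tool carry_out, never from a script. Its argument "series" is a list of rows, each a list of 5 numbers: the opening, from 0 (shut) to 1 (fully open), then the shift along the world's x, y, z in cm, then the turn about the world's z in degrees. A call has 1 to 20 rows; each row is the pose to reach, as a shift and turn from the pose measured when the call began; what a row does not reach only later rows make up. A row lasts 1/10 s, in which the tool goes at most 50 mm and 8.59 degrees, less where a joint would pass 70% of its speed; a pose out of reach is approached as far as the arm can. A call with a gripper value outside its range is refused whole. The fingers move at their own pace and stop on an object; "force" is the grip in N (left out, the last holds). Time passes only in rows, so rows that repeat a pose let the fingers close. It gives the time, the measured TCP pose, the force and the opening at its end, in the units of the state.
- telemetry.read_state(): the state, without advancing time (a new reading comes with each control period).
- cams.get_image(name): name is "scene" or "side" or "wrist"; returns the picture (420x560x3 uint8, blue, green, red); there is no depth.
- cams.get_calibration(name): a dict with "fx", "fy", "cx", "cy" (pixels), "extrinsics" (4x4, takes a point from world to camera coordinates); the wrist camera has in their place "hand_eye" (4x4, takes a point from camera to tool coordinates, whose origin is the TCP and whose axes are the tool frame's). Camera axes: x right, y down, z forward; pixel columns grow to the right and rows downward; lengths in m; the calibration is good to about 2 mm. A picture is of the moment at which its call begins: read the wrist's pose just before it. get_calibration takes no time and is no camera call.
- manip.finish_job(): hands the job in, once; it reports no verdict.
The state is a dict: "t": time; "q": joint angles; "joint_velocities": joint speeds; "tau": joint torques, N m; "position": TCP position; "tool_rot": TCP orientation; "force": force on the tool from outside, world axes, zero at the start; "wrist_torque": the same for the moment, N m; "grip_width": finger opening in m.
Only numpy, scipy, OpenCV 4.12 (cv2) and the standard library are available. Lean on these libraries where they do the work, as an engineer would, in place of code of your own. Each camera call takes 0.05 s, during which the arm holds its last target.

## Working session

There is one attempt and no reset: what is moved stays moved. The work goes in short steps, Python scripts to look and compute and a tool call to move; the robot and the scene stay as the last step left them, time stands still between calls to the robot, and variables do not carry over. Pictures are saved under pics/ and viewed, and the job is handed in when it is done.

Besides the shell and the picture viewer there is one more tool, called as name(argument=value, ...) on one line, values as JSON. carry_out: Moves the arm, as the interface text tells. Its arguments: {"type":"object","properties":{"series":{"type":"array"},"force":{"type":"number"}},"required":["series"]}

```bash
ls; mkdir -p pics
python3 - <<'E'
from rig import telemetry, cams, manip
import cv2,numpy as np
np.set_printoptions(precision=4,suppress=True)
s=telemetry.read_state()
print({k:np.round(v,4) for k,v in s.items()}, manip.hold_point_z)
for n in ["scene","side","wrist"]:
    cv2.imwrite(f"pics/{n}0.png",cams.get_image(n)); print(n,cams.get_calibration(n))
E
```

```text
pics
{'t': np.float64(0.0), 'q': array([0.9904, 0.314 , 0.045 , 1.3036, 0.    , 1.4312]), 'joint_velocities': array([-0.0008,  0.0008, -0.0002, -0.0006, -0.0004, -0.    ]), 'tau': array([ -0.0025, -48.0628,  29.8533,   0.0194,  -0.0002,   0.    ]), 'position': array([0.2451, 0.5196, 0.2304]), 'tool_rot': array([-1.5447,  0.3463, -0.3453]), 'force': array([ 0.4261, -0.3772, -0.6045]), 'wrist_torque': array([0.0074, 0.0268, 0.0098]), 'grip_width': np.float64(0.0854)} 0.0187
scene {'fx': 499.7167935270593, 'fy': 499.7167935270593, 'cx': 274.4167965659814, 'cy': 206.31278561205448, 'extrinsics': array([[ 0.8247,  0.5656,  0.002 , -0.4706],
       [ 0.4423, -0.6426, -0.6256, -0.2224],
       [-0.3525,  0.5168, -0.7802,  1.3979],
       [ 0.    ,  0.    ,  0.    ,  1.    ]])}
side {'fx': 440.3177330936288, 'fy': 440.3177330936288, 'cx': 277.0961316819195, 'cy': 212.03666204497375, 'extrinsics': array([[ 0.9989, -0.0428, -0.0197, -0.5861],
       [-0.042 , -0.6208, -0.7829,  0.0625],
       [ 0.0213,  0.7828, -0.6219,  1.0551],
       [ 0.    ,  0.    ,  0.    ,  1.    ]])}
wrist {'fx': 361.4196404699735, 'fy': 361.4196404699735, 'cx': 276.9957115081179, 'cy': 211.45744498867424, 'hand_eye': array([[-0.0002,  0.9518,  0.3067, -0.0788],
       [ 0.0003, -0.3067,  0.9518, -0.142 ],
       [ 1.    ,  0.0003, -0.0002,  0.0017],
       [ 0.    ,  0.    ,  0.    ,  1.    ]])}
```

View pics/scene0.png

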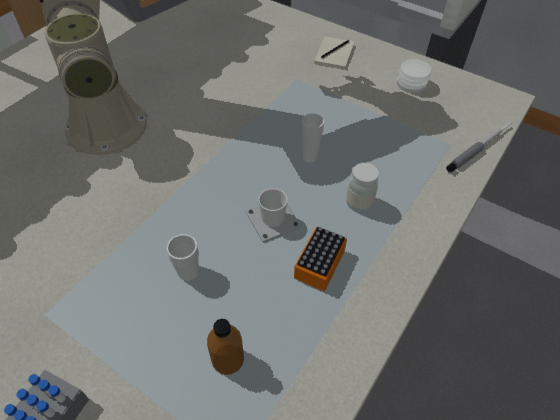

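View pics/side0.png

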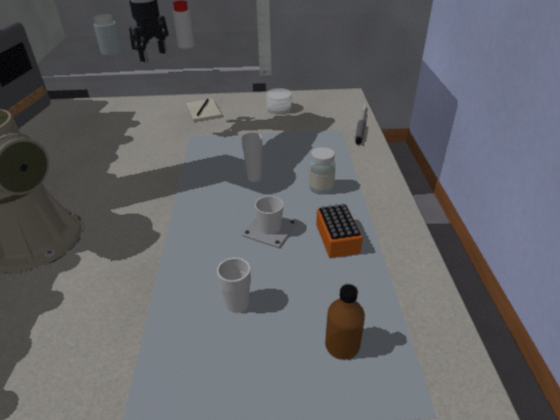

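View pics/wrist0.png

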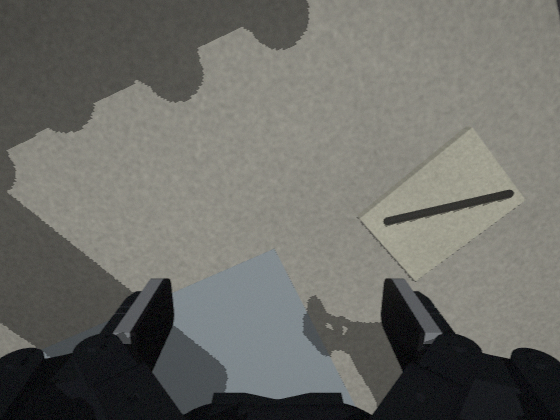

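The three views show white beakers in scene at (184,257) [wide?], (273,208) on the plate [base], (312,138) [slim?]; in side at (235,285), (269,215), (253,157). The wrist view sees none of them. I'll zoom in on the rims next.

Run:
```python
import cv2,numpy as np
a=cv2.imread("pics/scene0.png");b=cv2.imread("pics/side0.png")
def crop(im,x,y): return cv2.resize(im[y:y+80,x:x+66],None,fx=4,fy=3.7,interpolation=cv2.INTER_CUBIC) 
r1=np.hstack([crop(a,152,215),crop(a,240,170),crop(a,280,95)])
r2=np.hstack([crop(b,202,245),crop(b,236,180),crop(b,220,115)])
cv2.imwrite("pics/crops.png",np.vstack([r1,r2]))
```

```text
(no output)
```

View pics/crops.png

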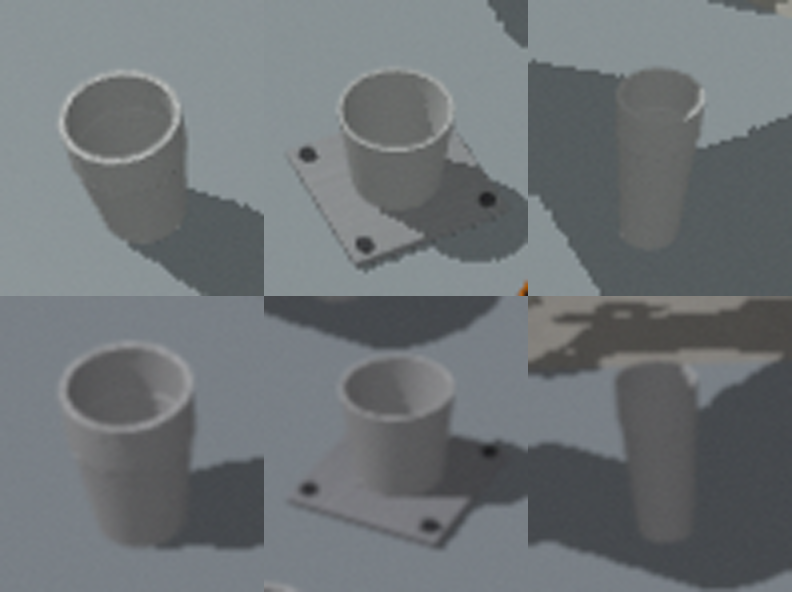

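```bash
cat > h.py <<'E'
import cv2,numpy as np
from scipy.spatial.transform import Rotation as R
from rig import telemetry, cams, manip
np.set_printoptions(precision=4,suppress=True)
def cam(name,s=None):
    c=cams.get_calibration(name)
    K=np.array([[c['fx'],0,c['cx']],[0,c['fy'],c['cy']],[0,0,1]])
    if name=='wrist':
        T=np.eye(4);T[:3,:3]=R.from_rotvec(s['tool_rot']).as_matrix();T[:3,3]=s['position']
        M=T@c['hand_eye']
    else: M=np.linalg.inv(c['extrinsics'])
    return K,M
def ray(K,M,uv):
    d=M[:3,:3]@np.linalg.solve(K,[uv[0],uv[1],1.]); return M[:3,3],d/np.linalg.norm(d)
def plane(K,M,uv,z):
    o,d=ray(K,M,uv); return o+d*(z-o[2])/d[2]
def two(rs):
    A=sum(np.eye(3)-np.outer(d,d) for o,d in rs);b=sum((np.eye(3)-np.outer(d,d))@o for o,d in rs)
    return np.linalg.solve(A,b)
def proj(K,M,p):
    q=np.linalg.inv(M)@np.append(p,1); q=K@q[:3]; return q[:2]/q[2]
def look(name,fn):
    s=telemetry.read_state(); im=cams.get_image(name); cv2.imwrite(fn,im); return s,im
E
python3 - <<'E'
from h import *
A=cam('scene');B=cam('side')
P={'wide':((181.9,246.),(233.4,269.3),.1),'base':((272.6,199.3),(268.9,204.6),.078)}
for n,(a,b,z) in P.items(): print(n,plane(*A,a,z),plane(*B,b,z),two([ray(*A,a),ray(*B,b)]))
# rim widths via left/right extremes
for n,C,x0,x1,y,z in [('wide',A,166.6,197.1,246,.1),('wide',B,216.6,250.1,269.3,.1),('base',A,258.1,287.1,199.3,.078),('base',B,254.1,283.6,204.6,.078),('slim',A,301.6,324,121,.128),('slim',B,241.6,262,138,.128)]:
    print(n,np.linalg.norm(plane(*C,(x0,y),z)-plane(*C,(x1,y),z)))
# slim: rim centre guess & foot
for zc,a in [(.128,(312.7,121.)),(0.12,(312.5,122.))]: print(plane(*A,a,zc))
for b in [(252,138.)]: print(plane(*B,b,.128))
print(two([ray(*A,(312.7,121)),ray(*B,(252,138))]))
# nearest foot point
print(plane(*A,(310.2,162),0),plane(*B,(253.4,181.),0))
for n in 'q','position': print(telemetry.read_state()[n])
print(R.from_rotvec(telemetry.read_state()['tool_rot']).as_matrix())
E
```

```text
wide [ 0.4967 -0.2285  0.1   ] [ 0.4971 -0.2314  0.1   ] [ 0.4963 -0.2282  0.0978]
base [ 0.5692 -0.0054  0.078 ] [ 0.5691 -0.0087  0.078 ] [ 0.5687 -0.0043  0.0754]
wide 0.06263697999363689
wide 0.06275771631434429
base 0.06578265241576144
base 0.06786970767784303
slim 0.05490645714165428
slim 0.053735596481074066
[0.5325 0.2211 0.128 ]
[0.5296 0.2257 0.12  ]
[0.5326 0.2164 0.128 ]
[0.5318 0.223  0.1252]
[0.5419 0.2083 0.    ] [0.5295 0.2041 0.    ]
[0.9904 0.3138 0.0452 1.3036 0.     1.4312]
[0.2451 0.5197 0.2306]
[[ 0.9044 -0.0008  0.4267]
 [-0.4267 -0.0012  0.9044]
 [-0.0002 -1.     -0.0014]]
```

carry_out(series=[[1,4.8,-5,1,0],[1,9.6,-10,2,0],[1,14.4,-15,3,0],[1,19.2,-20,3,0],[1,24,-25,3,0],[1,28.7,-29.9,3,0],[1,28.7,-29.9,3,0],[1,28.7,-29.9,3,0],[1,28.7,-29.9,3,0],[1,28.7,-29.9,3,0],[1,28.7,-29.9,3,0]])

```text
t: 1.25
position: [0.5315, 0.2209, 0.2602]
tool_rot: [-1.544, 0.348, -0.344]
force: [-0.5, 0.5, -0.8]
grip_width: 0.0853
```

Run:
```python
from h import *
s,im=look('wrist','pics/w_slim.png'); print(s['t'],s['position'],s['q'],s['force'])
np.save('s_slim.npy',s,allow_pickle=True)
K,M=cam('wrist',s); print(proj(K,M,[.532,.22,.128]))
A=cam('scene')
print(plane(*A,(365,172),.11),plane(*A,(222,327),.15),plane(*A,(323,250),.062))
```

```text
1.25 [0.5315 0.2209 0.2602] [ 0.2547  0.311   0.1131  1.3754 -0.0003  0.6959] [-0.4521  0.5464 -0.7776]
[274.4237 201.2027]
[0.7124 0.1594 0.11  ] [ 0.6931 -0.3388  0.15  ] [ 0.73   -0.0491  0.062 ]
```

View pics/w_slim.png

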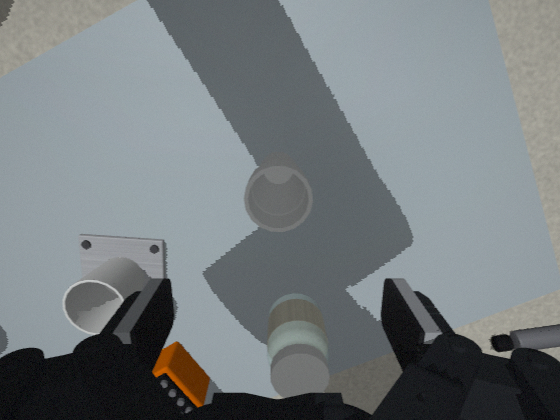

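The slim beaker's rim shows as a circle around (278,197), about 4 px from the prediction; the base beaker is at lower left, the jar at (297,340).

```bash
cat >> h.py <<'E'
def rimfit(im,c,rmin,rmax,fn=None,pick='max'):
    g=cv2.GaussianBlur(cv2.cvtColor(im,cv2.COLOR_BGR2GRAY),(0,0),0.8).astype(np.float32)
    c=np.array(c,float)
    for it in range(4):
        rr=np.arange(rmin,rmax,.25);pts=[]
        for t in np.linspace(0,2*np.pi,120,endpoint=False):
            x=(c[0]+rr*np.cos(t)).astype(np.float32);y=(c[1]+rr*np.sin(t)).astype(np.float32)
            v=cv2.remap(g,x[None],y[None],cv2.INTER_LINEAR)[0]
            d=np.gradient(v); i=np.argmin(d)   # bright -> dark outward
            if d[i]<-0.6: pts.append((x[i],y[i]))
        p=np.array(pts,np.float32); keep=p
        for k in range(5):
            e=cv2.fitEllipse(keep); 
            # residual vs circle-ish ellipse
            a=np.deg2rad(e[2]);q=(p-np.array(e[0]))@np.array([[np.cos(a),-np.sin(a)],[np.sin(a),np.cos(a)]])
            r=np.hypot(q[:,0]/(e[1][0]/2),q[:,1]/(e[1][1]/2)); keep=p[abs(r-1)<.04]
            if len(keep)<12: keep=p;break
        c=np.array(e[0])
    if fn:
        x0,y0=np.maximum((c-60).astype(int),0); k=im.copy()
        k=cv2.resize(k[y0:y0+120,x0:x0+120],None,fx=5,fy=5,interpolation=cv2.INTER_CUBIC)
        cv2.ellipse(k,(tuple((np.array(e[0])-[x0,y0]+.5)*5),tuple(np.array(e[1])*5),e[2]),(0,0,255),1)
        for q in keep: cv2.circle(k,tuple(int(v) for v in (q-[x0,y0]+.5)*5),2,(0,255,0),-1)
        cv2.imwrite(fn,k)
    return e,len(keep),len(p)
E
python3 - <<'E'
from h import *
s=np.load('s_slim.npy',allow_pickle=True).item(); im=cv2.imread('pics/w_slim.png')
e,n,m=rimfit(im,(278,197),26,42,'pics/fit_slim.png'); print(e,n,m)
K,M=cam('wrist',s); print(plane(K,M,e[0],.128), 'px/width', np.array(e[1])/361.4*.28)
E
```

```text
((278.0159606933594, 198.48780822753906), (66.14896392822266, 68.2988052368164), 84.71578216552734) 89 93
[0.5312 0.2235 0.128 ] px/width [0.0512 0.0529]
```

View pics/fit_slim.png

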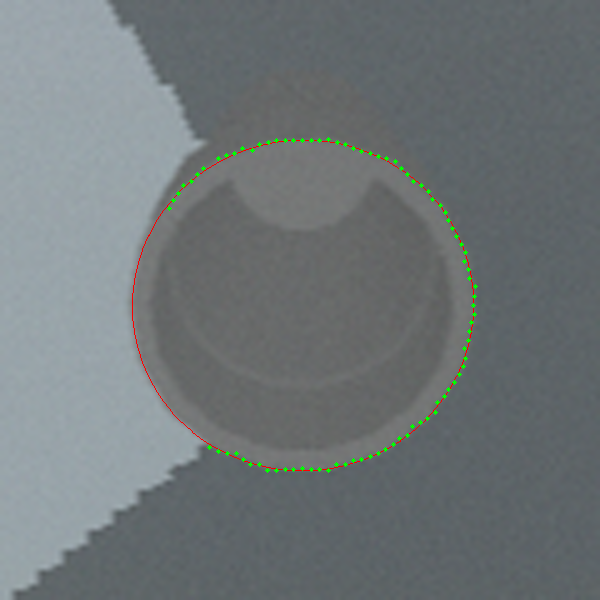

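carry_out(series=[[1,1,-4.5,0,0],[1,2,-9,0,0],[1,3,-13.5,0,0],[1,3.5,-18,0,0],[1,3.8,-22.6,0,0],[1,3.8,-22.6,0,0],[1,3.8,-22.6,0,0],[1,3.8,-22.6,0,0],[1,3.8,-22.6,0,0]])

```text
t: 2.2
position: [0.5688, -0.0024, 0.2606]
tool_rot: [-1.545, 0.344, -0.341]
force: [-0.0, -0.7, -0.7]
grip_width: 0.0853
```

Run:
```python
from h import *
s,im=look('wrist','pics/w_base.png'); print(s['t'],s['position'],s['q'],s['force'])
np.save('s_base.npy',s,allow_pickle=True)
K,M=cam('wrist',s); print(proj(K,M,[.569,-.006,.078]))
```

```text
2.2 [ 0.5688 -0.0024  0.2606] [-0.1448  0.2968  0.0947  1.3704 -0.0009  0.2921] [-0.0258 -0.7298 -0.6574]
[271.993 186.776]
```

View pics/w_base.png

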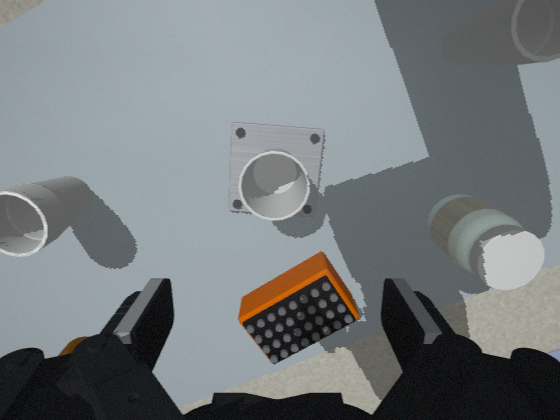

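The slim fit is good: centre (0.531, 0.2235). This view has the base rim centred around (275,185) on its plate, the tip box just below at (298,307), the wide beaker at far left (15,222) and the jar on the right.

Run:
```python
from h import *
s=np.load('s_base.npy',allow_pickle=True).item(); im=cv2.imread('pics/w_base.png')
e,n,m=rimfit(im,(275,185),29,44,'pics/fit_base.png'); print(e,n,m)
K,M=cam('wrist',s); p=plane(K,M,e[0],.078);print(p,np.linalg.norm(p-M[:3,3])*np.array(e[1])/361.4)
```

```text
((273.6205749511719, 185.41920471191406), (69.41873168945312, 71.64459228515625), 94.87108612060547) 118 120
[ 0.5685 -0.0041  0.078 ] [0.0642 0.0663]
```

View pics/fit_base.png

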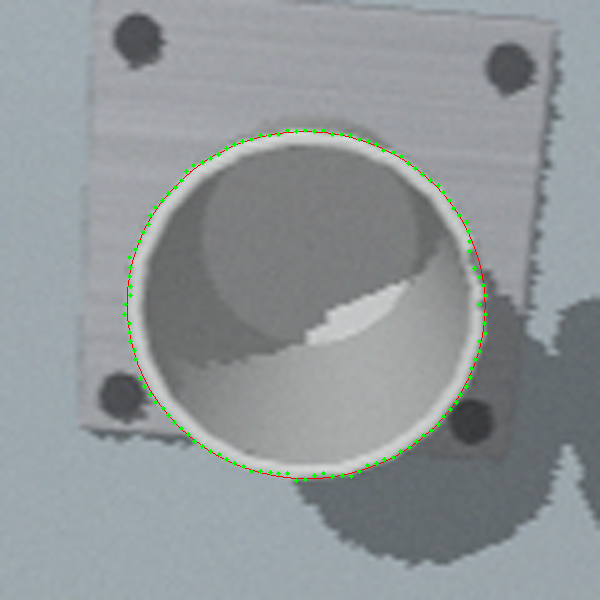

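carry_out(series=[[1,-1.5,-4.5,0,0],[1,-3,-9,0,0],[1,-4.5,-13.5,0,0],[1,-6,-18,0,0],[1,-7.2,-22.7,0,0],[1,-7.2,-22.7,0,0],[1,-7.2,-22.7,0,0],[1,-7.2,-22.7,0,0],[1,-7.2,-22.7,0,0]])

```text
t: 3.15
position: [0.4974, -0.2279, 0.2607]
tool_rot: [-1.545, 0.342, -0.339]
force: [0.5, -0.5, -0.9]
grip_width: 0.0852
```

Run:
```python
from h import *
s,im=look('wrist','pics/w_wide.png'); print(s['t'],s['position'],s['q'],s['force'])
np.save('s_wide.npy',s,allow_pickle=True)
K,M=cam('wrist',s); c=proj(K,M,[.497,-.229,.1]);print(c)
e,n,m=rimfit(im,c,32,50,'pics/fit_wide.png'); print(e,n,m)
p=plane(K,M,e[0],.1);print(p,np.linalg.norm(p-M[:3,3])*np.array(e[1])/361.4)
```

```text
3.15 [ 0.4974 -0.2279  0.2607] [-0.5755  0.2534  0.0366  1.3552 -0.0015 -0.1412] [ 0.4539 -0.5332 -0.8693]
[273.9247 191.1007]
((274.4298095703125, 190.15634155273438), (69.28121185302734, 71.36644744873047), 92.1522445678711) 120 120
[ 0.4964 -0.2282  0.1   ] [0.0599 0.0617]
```

View pics/w_wide.png

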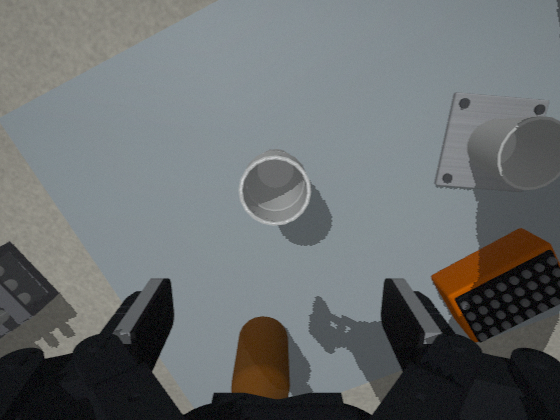

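View pics/fit_wide.png

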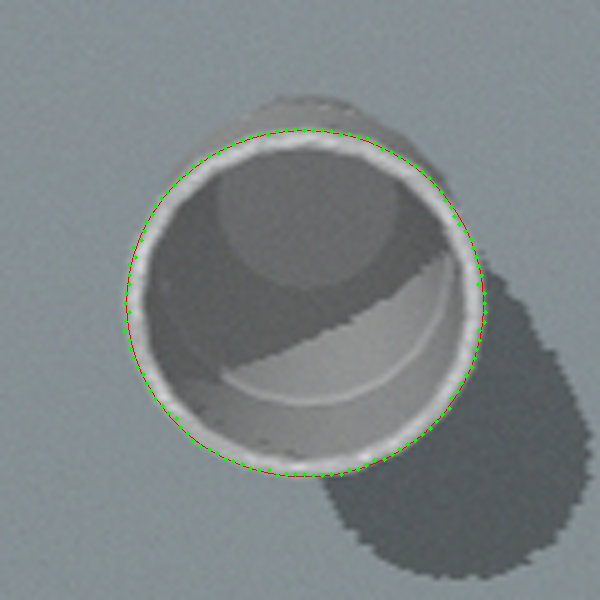

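carry_out(series=[[1,-0.1,0,-4,0],[1,-0.1,0,-8,0],[1,-0.1,0,-11,0],[1,-0.1,0,-14,0],[1,-0.1,0,-16,0],[1,-0.1,0,-18,0],[1,-0.1,0,-19.5,0],[1,-0.1,0,-20.1,0],[1,-0.1,0,-20.1,0],[1,-0.1,0,-20.1,0]])

```text
t: 4.2
position: [0.4971, -0.2277, 0.0604]
tool_rot: [-1.545, 0.341, -0.339]
force: [0.8, -0.3, 0.5]
grip_width: 0.086
```

carry_out(series=[[0.68,0,0,0,0],[0.6,0,0,0,0],[0.5,0,0,0,0],[0.5,0,0,0,0],[0.5,0,0,0,0],[0.5,0,0,0,0],[0.5,0,0,0,0],[0.5,0,0,0,0]], force=40)

```text
t: 5.0
position: [0.498, -0.2284, 0.0619]
tool_rot: [-1.546, 0.339, -0.342]
force: [-0.9, -0.7, 5.9]
grip_width: 0.0622
```

carry_out(series=[[0.5,0,0,0.5,0],[0.5,0,0,1.5,0],[0.5,0,0,3,0],[0.5,0,0,5,0],[0.5,0,0,8,0],[0.5,0,0,11,0],[0.5,0,0,12.5,0],[0.5,0,0,13,0],[0.5,0,0,13,0],[0.5,0,0,13,0]])

```text
t: 6.0
position: [0.4974, -0.228, 0.191]
tool_rot: [-1.546, 0.34, -0.341]
force: [-0.1, 0.5, -1.2]
grip_width: 0.0626
```

Run:
```python
from h import *
s,im=look('wrist','pics/w_held.png'); print(s['t'],s['position'],s['force'],s['grip_width'])
np.save('s_held.npy',s,allow_pickle=True)
s2,im=look('scene','pics/sc_held.png')
s2,im=look('side','pics/sd_held.png')
a=cv2.imread('pics/sc_held.png')
cv2.imwrite('pics/held2.png',np.hstack([cv2.resize(a[150:350,80:280],None,fx=2,fy=2),cv2.resize(im[150:350,130:330],None,fx=2,fy=2)]))
```

```text
6.0 [ 0.4974 -0.228   0.191 ] [-0.0614  0.5376 -1.2128] 0.06261721606237071
```

View pics/w_held.png

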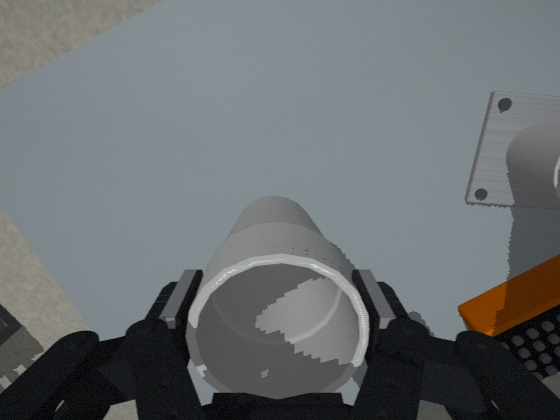

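View pics/held2.png

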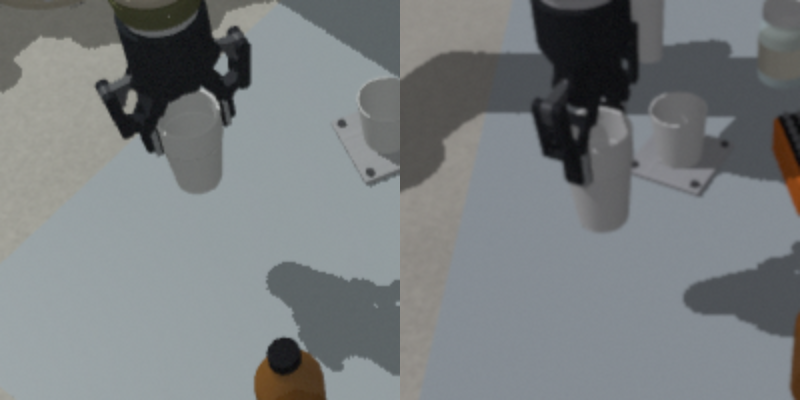

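carry_out(series=[[0.5,1,3,0,0],[0.5,2.2,7,0,0],[0.5,3.5,11,0,0],[0.5,4.8,15,0,0],[0.5,6.1,19,0,0],[0.5,7,21.8,0,0],[0.5,7.15,22.4,0,0],[0.5,7.15,22.4,0,0],[0.5,7.15,22.4,0,0],[0.5,7.15,22.4,0,0],[0.5,7.15,22.4,0,0]])

```text
t: 7.25
position: [0.5686, -0.0052, 0.1906]
tool_rot: [-1.545, 0.342, -0.341]
force: [-0.1, -0.4, -1.1]
grip_width: 0.0626
```

Run:
```python
from h import *
s,im=look('wrist','pics/w_over.png'); print(s['t'],s['position'],s['force'],s['grip_width'])
a=look('scene','pics/sc_over.png')[1]
b=look('side','pics/sd_over.png')[1]
cv2.imwrite('pics/over.png',np.hstack([cv2.resize(a[110:260,200:350],None,fx=2.6,fy=2.6),cv2.resize(b[110:260,195:345],None,fx=2.6,fy=2.6)]))
```

```text
7.25 [ 0.5686 -0.0052  0.1906] [-0.1179 -0.4461 -1.1389] 0.06259688569897731
```

View pics/over.png

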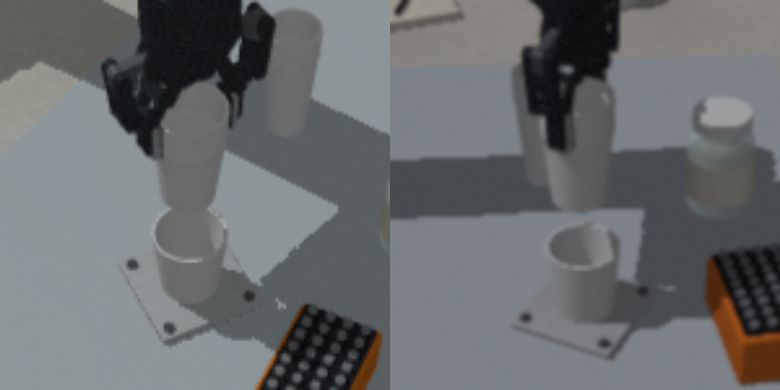

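Both views show the wide beaker held upright directly over the base mouth (about 190 px in the left crop, 580 in the right). I'll go down to just above the earliest contact height.

carry_out(series=[[0.5,0.05,0.1,-1,0],[0.5,0.05,0.1,-2,0],[0.5,0.05,0.1,-3,0],[0.5,0.05,0.1,-4,0],[0.5,0.05,0.1,-5,0],[0.5,0.05,0.1,-6,0],[0.5,0.05,0.1,-7,0],[0.5,0.05,0.1,-7.6,0],[0.5,0.05,0.1,-7.6,0],[0.5,0.05,0.1,-7.6,0],[0.5,0.05,0.1,-7.6,0]])

```text
t: 8.5
position: [0.5697, -0.0038, 0.1153]
tool_rot: [-1.545, 0.34, -0.342]
force: [0.1, -0.3, -1.3]
grip_width: 0.0628
```

carry_out(series=[[0.5,0,0,-0.1,0],[0.5,0,0,-0.2,0],[0.5,0,0,-0.3,0],[0.5,0,0,-0.4,0],[0.5,0,0,-0.4,0]])

```text
t: 9.0
position: [0.5695, -0.0038, 0.1111]
tool_rot: [-1.545, 0.341, -0.342]
force: [0.3, -0.0, -1.8]
grip_width: 0.0625
```

carry_out(series=[[0.5,0,0,-0.1,0],[0.5,0,0,-0.2,0],[0.5,0,0,-0.2,0]])

```text
t: 9.3
position: [0.5694, -0.0038, 0.1089]
tool_rot: [-1.545, 0.341, -0.341]
force: [-0.7, 0.7, -1.7]
grip_width: 0.0625
```

carry_out(series=[[0.5,0,0,-0.1,0],[0.5,0,0,-0.2,0],[0.5,0,0,-0.3,0],[0.5,0,0,-0.3,0]])

```text
t: 9.7
position: [0.5693, -0.0038, 0.1057]
tool_rot: [-1.545, 0.341, -0.341]
force: [-0.6, -0.5, -1.1]
grip_width: 0.0626
```

carry_out(series=[[0.5,0,0,-0.1,0],[0.5,0,0,-0.2,0],[0.5,0,0,-0.3,0],[0.5,0,0,-0.3,0]])

```text
t: 10.1
position: [0.5691, -0.0038, 0.1025]
tool_rot: [-1.545, 0.341, -0.341]
force: [-0.2, 0.2, -0.8]
grip_width: 0.0626
```

carry_out(series=[[0.5,0,0,-0.1,0],[0.5,0,0,-0.2,0],[0.5,0,0,-0.3,0],[0.5,0,0,-0.3,0]])

```text
t: 10.5
position: [0.569, -0.0038, 0.0993]
tool_rot: [-1.545, 0.342, -0.341]
force: [-0.2, 0.1, -2.0]
grip_width: 0.0624
```

carry_out(series=[[0.5,0,0,-0.1,0],[0.5,0,0,-0.2,0],[0.5,0,0,-0.3,0],[0.5,0,0,-0.3,0]])

```text
t: 10.9
position: [0.5689, -0.0037, 0.0961]
tool_rot: [-1.545, 0.342, -0.34]
force: [0.8, -0.1, -0.3]
grip_width: 0.0625
```

carry_out(series=[[0.5,0,0,-0.1,0],[0.5,0,0,-0.2,0],[0.5,0,0,-0.2,0]])

```text
t: 11.2
position: [0.5687, -0.0037, 0.0939]
tool_rot: [-1.545, 0.342, -0.34]
force: [0.1, -0.7, -1.4]
grip_width: 0.0623
```

carry_out(series=[[0.5,0,0,-0.1,0],[0.5,0,0,-0.2,0],[0.5,0,0,-0.3,0],[0.5,0,0,-0.3,0]])

```text
t: 11.6
position: [0.5686, -0.0037, 0.0907]
tool_rot: [-1.545, 0.343, -0.34]
force: [-1.0, -0.7, -1.1]
grip_width: 0.0624
```

carry_out(series=[[0.5,0,0,-0.1,0],[0.5,0,0,-0.2,0],[0.5,0,0,-0.3,0],[0.5,0,0,-0.3,0]])

```text
t: 12.0
position: [0.5687, -0.0037, 0.0879]
tool_rot: [-1.545, 0.342, -0.34]
force: [-0.6, -0.8, 0.2]
grip_width: 0.0627
```

carry_out(series=[[0.5,0,0,-0.1,0],[0.5,0,0,-0.1,0]])

```text
t: 12.2
position: [0.5689, -0.0038, 0.0873]
tool_rot: [-1.545, 0.342, -0.34]
force: [-0.9, -0.7, 2.4]
grip_width: 0.0627
```

carry_out(series=[[0.5,0,0,-0.1,0],[0.5,0,0,-0.2,0],[0.5,0,0,-0.2,0]])

```text
t: 12.5
position: [0.569, -0.0038, 0.0857]
tool_rot: [-1.545, 0.341, -0.341]
force: [-1.7, -0.0, 4.8]
grip_width: 0.0626
```

Run:
```python
from h import *
s=telemetry.read_state(); print(s['t'],s['position'],s['force'])
```

```text
12.5 [ 0.569  -0.0038  0.0857] [-1.6837 -0.0206  4.8385]
```

carry_out(series=[[0.5,0,0,-0.1,0],[0.5,0,0,-0.2,0],[0.5,0,0,-0.2,0]])

```text
t: 12.8
position: [0.5691, -0.0039, 0.0844]
tool_rot: [-1.545, 0.341, -0.342]
force: [-3.0, 0.1, 7.4]
grip_width: 0.0626
```

carry_out(series=[[0.5,-0.05,0,-0.1,0],[0.5,-0.05,0,-0.15,0],[0.5,-0.05,0,-0.15,0]])

```text
t: 13.1
position: [0.569, -0.0039, 0.084]
tool_rot: [-1.545, 0.34, -0.343]
force: [-2.2, 0.2, 8.8]
grip_width: 0.0623
```

carry_out(series=[[0.5,-0.05,0,-0.11,0],[0.5,-0.05,0,-0.11,0],[0.5,-0.05,0,-0.11,0]])

```text
t: 13.4
position: [0.569, -0.0039, 0.0839]
tool_rot: [-1.545, 0.339, -0.344]
force: [-1.4, 0.8, 8.9]
grip_width: 0.0624
```

carry_out(series=[[0.5,-0.03,0,-0.11,0],[0.5,-0.03,0,-0.11,0],[0.5,-0.03,0,-0.11,0],[0.5,-0.03,0,-0.11,0]])

```text
t: 13.8
position: [0.569, -0.004, 0.0838]
tool_rot: [-1.545, 0.338, -0.345]
force: [-2.1, 0.1, 9.1]
grip_width: 0.0627
```

Run:
```python
from h import *
s=telemetry.read_state(); print(s['t'],s['position'],s['force'])
```

```text
13.8 [ 0.569  -0.004   0.0838] [-2.1312  0.0513  9.1335]
```

carry_out(series=[[0.5,0,0,0,0],[0.5,0,0,0.1,0],[0.5,0,0,0.1,0],[0.8,0,0,0.1,0],[1,0,0,0.1,0],[1,0,0,0.1,0],[1,0,0,0.1,0],[1,0,0,0.1,0]])

```text
t: 14.6
position: [0.569, -0.004, 0.0847]
tool_rot: [-1.545, 0.338, -0.345]
force: [-0.7, 0.1, 0.1]
grip_width: 0.0852
```

carry_out(series=[[1,0,0,1,0],[1,0,0,2.5,0],[1,0,0,5,0],[1,0,0,9,0],[1,0,0,13,0],[1,0,0,17,0],[1,0,0,19,0],[1,0,0,19,0],[1,0,0,19,0],[1,0,0,19,0]])

```text
t: 15.6
position: [0.5683, -0.0039, 0.2735]
tool_rot: [-1.545, 0.34, -0.343]
force: [0.0, 0.0, -0.3]
grip_width: 0.0851
```

Run:
```python
from h import *
s,im=look('wrist','pics/w_n1.png'); print(s['t'],s['position'],s['force'],s['grip_width'])
np.save('s_n1.npy',s,allow_pickle=True)
K,M=cam('wrist',s); zr=.123; c=proj(K,M,[.5685,-.004,zr]);print(c)
e,n,m=rimfit(im,c,32,52,'pics/fit_n1.png'); print(e,n,m)
p=plane(K,M,e[0],zr);print(p,np.linalg.norm(p-M[:3,3])*np.array(e[1])/361.4)
a=look('scene','pics/sc_n1.png')[1]
b=look('side','pics/sd_n1.png')[1]
cv2.imwrite('pics/n1.png',np.hstack([cv2.resize(a[110:260,200:350],None,fx=2.6,fy=2.6),cv2.resize(b[110:260,195:345],None,fx=2.6,fy=2.6)]))
```

```text
15.6 [ 0.5683 -0.0039  0.2735] [ 0.0272  0.0305 -0.2776] 0.08511244805599393
[275.1117 193.6859]
((277.9097595214844, 188.28819274902344), (76.04757690429688, 83.53772735595703), 47.4825439453125) 68 120
[0.5653 0.0001 0.123 ] [0.0635 0.0697]
```

View pics/n1.png

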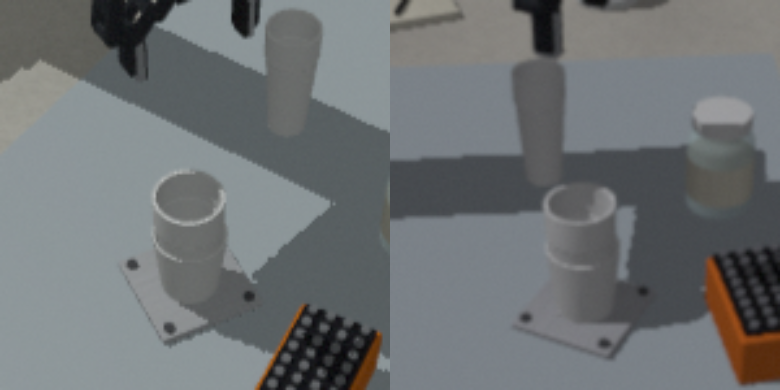

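View pics/fit_n1.png

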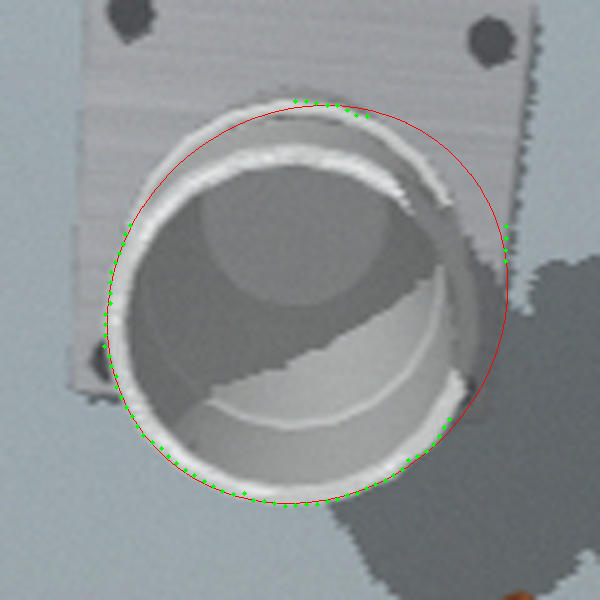

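Both views show the wide beaker sitting upright in the base, and nothing else has moved. The automatic rim fit latched onto the base rim, so I read the wide rim by hand at (274.9,192.1). That is within about 1.3 mm of the expected centre. Next is the slim beaker.

carry_out(series=[[1,-0.7,4.3,0,0],[1,-1.4,8.6,0,0],[1,-2.1,13,0,0],[1,-2.8,17.5,0,0],[1,-3.5,21.5,0,0],[1,-3.7,22.75,0,0],[1,-3.7,22.75,0,0],[1,-3.7,22.75,0,0],[1,-3.7,22.75,-2,0],[1,-3.7,22.75,-4,0],[1,-3.7,22.75,-6,0],[1,-3.7,22.75,-6,0],[1,-3.7,22.75,-6,0]])

```text
t: 17.05
position: [0.5315, 0.2222, 0.2134]
tool_rot: [-1.545, 0.342, -0.344]
force: [-0.7, 0.4, 0.7]
grip_width: 0.0852
```

Run:
```python
from h import *
s,im=look('wrist','pics/w_s2.png'); print(s['t'],s['position'],s['force'],s['grip_width'])
K,M=cam('wrist',s); zr=.128; c=proj(K,M,[.5312,.2235,zr]);print(c)
e,n,m=rimfit(im,c,30,52,'pics/fit_s2.png'); print(e,n,m)
p=plane(K,M,e[0],zr);print(p,np.linalg.norm(p-M[:3,3])*np.array(e[1])/361.4)
```

```text
17.05 [0.5315 0.2222 0.2134] [-0.6675  0.3515  0.7209] 0.08518580724030145
[276.3041 217.8727]
((276.33984375, 217.65997314453125), (76.755615234375, 81.01844787597656), 89.61274719238281) 92 95
[0.5311 0.2236 0.128 ] [0.0511 0.0539]
```

View pics/fit_s2.png

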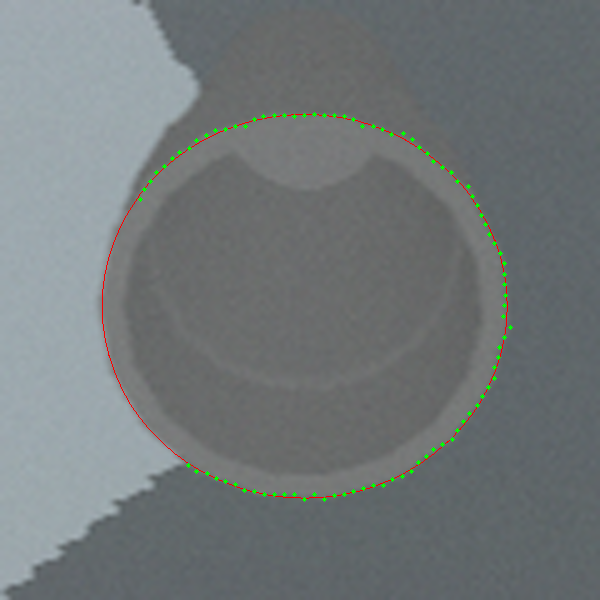

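carry_out(series=[[1,0,0.13,-1,0],[1,0,0.13,-3,0],[1,0,0.13,-5,0],[1,0,0.13,-7,0],[1,0,0.13,-9,0],[1,0,0.13,-11,0],[1,0,0.13,-12.2,0],[1,0,0.13,-12.2,0],[1,0,0.13,-12.2,0]])

```text
t: 18.0
position: [0.5324, 0.224, 0.0928]
tool_rot: [-1.544, 0.34, -0.345]
force: [1.3, -0.1, 0.9]
grip_width: 0.0855
```

carry_out(series=[[0.6,0,0,0,0],[0.5,0,0,0,0],[0.4,0,0,0,0],[0.4,0,0,0,0],[0.4,0,0,0,0],[0.4,0,0,0,0],[0.4,0,0,0,0],[0.4,0,0,0,0]], force=40)

```text
t: 18.8
position: [0.5333, 0.2239, 0.0943]
tool_rot: [-1.544, 0.338, -0.347]
force: [-0.5, -1.4, 6.2]
grip_width: 0.0545
```

carry_out(series=[[0.4,0,0,0.5,0],[0.4,0,0,1.5,0],[0.4,0,0,3,0],[0.4,0,0,5,0],[0.4,0,0,8,0],[0.4,0,0,11,0],[0.4,0,0,14,0],[0.4,0,0,16,0],[0.4,0,0,17,0],[0.4,0,0,17,0],[0.4,0,0,17,0]])

```text
t: 19.9
position: [0.533, 0.2238, 0.2636]
tool_rot: [-1.544, 0.339, -0.346]
force: [0.1, -0.1, -1.1]
grip_width: 0.0545
```

Run:
```python
from h import *
s,im=look('wrist','pics/w_held2.png'); print(s['t'],s['position'],s['force'],s['grip_width'])
K,M=cam('wrist',s);T=np.eye(4)
for a in (0,): 
  z=s['position'][2]+.128-.0915
  X=R.from_rotvec(s['tool_rot']).as_matrix()[:,0]
  for r in (-.027,): print('expected rim top edge',proj(K,M,np.r_[(s['position']+X*r)[:2],z]))
```

```text
19.9 [0.533  0.2238 0.2636] [ 0.0764 -0.0919 -1.1491] 0.05453544726862753
expected rim top edge [271.722 264.578]
```

View pics/w_held2.png

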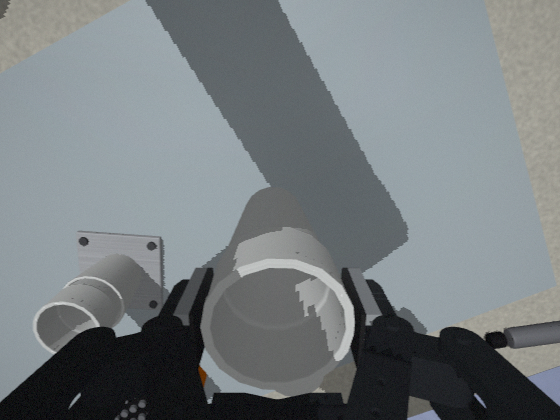

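The slim beaker is held upright: rim edges at u=201 and 354 (centred), rim top at v≈260, about 1.5 mm off along the tool x axis, which I'll allow for. The nest stands unchanged at lower left.

carry_out(series=[[0.4,0.5,-3,0,0],[0.4,1.1,-7,0,0],[0.4,1.7,-11,0,0],[0.4,2.3,-15,0,0],[0.4,2.9,-19,0,0],[0.4,3.4,-22,0,0],[0.4,3.55,-22.95,0,0],[0.4,3.55,-22.95,0,0],[0.4,3.55,-22.95,0,0],[0.4,3.55,-22.95,0,0],[0.4,3.55,-22.95,0,0]])

```text
t: 21.05
position: [0.568, -0.0043, 0.263]
tool_rot: [-1.545, 0.338, -0.344]
force: [0.1, -0.5, -0.8]
grip_width: 0.0544
```

Run:
```python
from h import *
s,im=look('wrist','pics/w_over2.png'); print(s['t'],s['position'],s['force'],s['grip_width'])
a=look('scene','pics/sc_over2.png')[1]
b=look('side','pics/sd_over2.png')[1]
cv2.imwrite('pics/over2.png',np.hstack([cv2.resize(a[90:240,200:350],None,fx=2.6,fy=2.6),cv2.resize(b[90:240,195:345],None,fx=2.6,fy=2.6)]))
```

```text
21.05 [ 0.568  -0.0043  0.263 ] [ 0.135  -0.5479 -0.7864] 0.05440378138484064
```

View pics/over2.png

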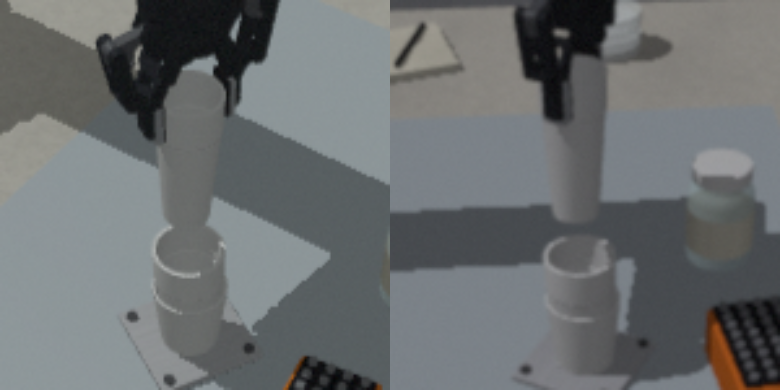

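Run:
```python
import cv2,numpy as np
a=cv2.imread('pics/sc_over2.png');b=cv2.imread('pics/sd_over2.png')
k=np.hstack([cv2.resize(a[150:210,250:300],None,fx=8,fy=8,interpolation=cv2.INTER_CUBIC),cv2.resize(b[150:210,395-200+45:445-155],None,fx=8,fy=8,interpolation=cv2.INTER_CUBIC)])
cv2.imwrite('pics/z.png',k)
```

```text
(no output)
```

View pics/z.png

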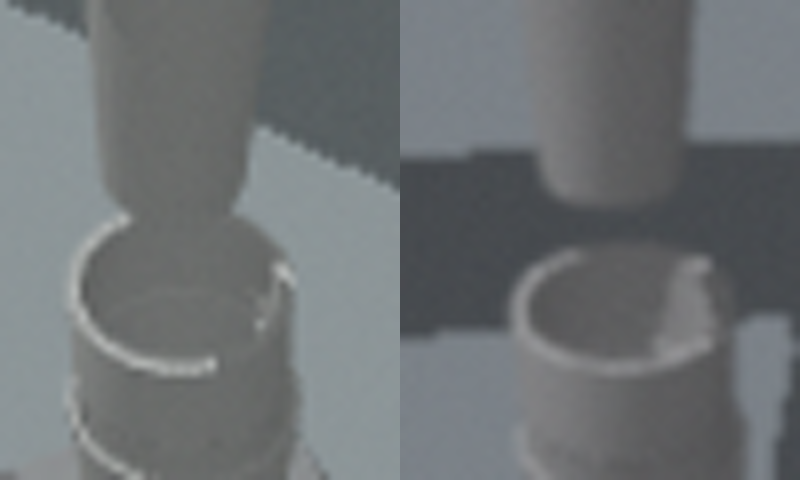

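Run:
```python
from h import *
A=cam('scene');B=cam('side')
m=two([ray(*A,(272.4,185.6)),ray(*B,(267.4,188))]);print('mouth',m,plane(*A,(272.4,185.6),.125),plane(*B,(267.4,188),.125))
c=np.array([.567,-.006])
for z in (.125,.175): print(z,proj(*A,np.r_[c,z]),proj(*B,np.r_[c,z]))
# per-mm derivatives of u
J=np.array([[proj(*C,np.r_[c+d,.175])[0]-proj(*C,np.r_[c,.175])[0] for d in ([.001,0],[0,.001])] for C in (A,B)])
mo=np.array([272.4,267.4])-[proj(*C,np.r_[c,.125])[0] for C in (A,B)]
fo=np.array([271.4,266.0])-[proj(*C,np.r_[c,.175])[0] for C in (A,B)]
print(J,'slim minus mouth (mm):',np.linalg.solve(J,fo-mo))
```

```text
mouth [ 0.567  -0.0029  0.1209] [ 0.5688 -0.0055  0.125 ] [ 0.5672 -0.009   0.125 ]
0.125 [271.6009 185.3909] [267.2723 187.2381]
0.175 [271.5454 169.8512] [266.4981 168.3553]
[[ 0.3885  0.2683]
 [ 0.4615 -0.011 ]] slim minus mouth (mm): [-1.3921 -1.5041]
```

carry_out(series=[[0.4,0.08,0,0,0],[0.4,0.08,0,-1,0],[0.4,0.08,0,-2,0],[0.4,0.08,0,-3,0],[0.4,0.08,0,-4,0],[0.4,0.08,0,-5,0],[0.4,0.08,0,-6,0],[0.4,0.08,0,-6,0],[0.4,0.08,0,-6,0]])

```text
t: 22.1
position: [0.5688, -0.0049, 0.2029]
tool_rot: [-1.545, 0.339, -0.344]
force: [-0.0, -0.7, -0.9]
grip_width: 0.0541
```

carry_out(series=[[0.4,0,0,-0.7,0],[0.4,0,0,-1.4,0],[0.4,0,0,-2.1,0],[0.4,0,0,-2.8,0],[0.4,0,0,-3.5,0],[0.4,0,0,-3.8,0],[0.4,0,0,-3.8,0],[0.4,0,0,-3.8,0]])

```text
t: 22.9
position: [0.5689, -0.0049, 0.165]
tool_rot: [-1.545, 0.339, -0.344]
force: [-0.8, -0.2, -0.5]
grip_width: 0.0542
```

carry_out(series=[[0.4,0,0,-0.1,0],[0.4,0,0,-0.2,0],[0.4,0,0,-0.3,0],[0.4,0,0,-0.3,0]])

```text
t: 23.3
position: [0.5689, -0.0049, 0.1619]
tool_rot: [-1.545, 0.339, -0.344]
force: [0.1, 0.3, -1.0]
grip_width: 0.0543
```

carry_out(series=[[0.4,0,0,-0.1,0],[0.4,0,0,-0.2,0],[0.4,0,0,-0.3,0],[0.4,0,0,-0.3,0]])

```text
t: 23.7
position: [0.5687, -0.0048, 0.1587]
tool_rot: [-1.545, 0.339, -0.344]
force: [-0.1, -0.4, -1.0]
grip_width: 0.0546
```

carry_out(series=[[0.4,0,0,-0.1,0],[0.4,0,0,-0.2,0],[0.4,0,0,-0.3,0],[0.4,0,0,-0.3,0]])

```text
t: 24.1
position: [0.5686, -0.0048, 0.1555]
tool_rot: [-1.545, 0.34, -0.344]
force: [0.3, -0.3, -0.5]
grip_width: 0.054
```

carry_out(series=[[0.4,0,0,-0.1,0],[0.4,0,0,-0.2,0],[0.4,0,0,-0.3,0],[0.4,0,0,-0.3,0]])

```text
t: 24.5
position: [0.5685, -0.0048, 0.1523]
tool_rot: [-1.545, 0.34, -0.343]
force: [0.4, -0.0, -0.8]
grip_width: 0.0547
```

carry_out(series=[[0.4,0,0,-0.1,0],[0.4,0,0,-0.2,0],[0.4,0,0,-0.3,0],[0.4,0,0,-0.3,0]])

```text
t: 24.9
position: [0.5684, -0.0048, 0.1491]
tool_rot: [-1.545, 0.34, -0.343]
force: [-0.5, 0.2, -0.3]
grip_width: 0.0545
```

carry_out(series=[[0.4,0,0,-0.1,0],[0.4,0,0,-0.2,0],[0.4,0,0,-0.2,0]])

```text
t: 25.2
position: [0.5683, -0.0048, 0.1469]
tool_rot: [-1.545, 0.34, -0.343]
force: [-0.5, 0.0, -1.0]
grip_width: 0.0543
```

carry_out(series=[[0.4,0,0,-0.1,0],[0.4,0,0,-0.2,0],[0.4,0,0,-0.3,0],[0.4,0,0,-0.3,0]])

```text
t: 25.6
position: [0.5681, -0.0048, 0.1437]
tool_rot: [-1.545, 0.341, -0.343]
force: [0.8, -0.9, -0.3]
grip_width: 0.0545
```

carry_out(series=[[0.4,0,0,-0.1,0],[0.4,0,0,-0.2,0],[0.4,0,0,-0.3,0],[0.4,0,0,-0.3,0]])

```text
t: 26.0
position: [0.568, -0.0047, 0.1405]
tool_rot: [-1.545, 0.341, -0.342]
force: [1.2, -0.6, -0.2]
grip_width: 0.055
```

carry_out(series=[[0.4,0,0,-0.1,0],[0.4,0,0,-0.2,0],[0.4,0,0,-0.2,0]])

```text
t: 26.3
position: [0.5679, -0.0047, 0.1383]
tool_rot: [-1.545, 0.341, -0.342]
force: [0.1, 0.8, -0.8]
grip_width: 0.0544
```

carry_out(series=[[0.4,0,0,-0.1,0],[0.4,0,0,-0.2,0],[0.4,0,0,-0.2,0]])

```text
t: 26.6
position: [0.5682, -0.0048, 0.1367]
tool_rot: [-1.545, 0.34, -0.343]
force: [-0.4, -0.6, 1.6]
grip_width: 0.0543
```

carry_out(series=[[0.4,0,0,-0.1,0],[0.4,0,0,-0.2,0],[0.4,0,0,-0.2,0]])

```text
t: 26.9
position: [0.5685, -0.0049, 0.1353]
tool_rot: [-1.545, 0.34, -0.344]
force: [-0.4, 0.7, 4.0]
grip_width: 0.0542
```

carry_out(series=[[0.4,0,0,-0.1,0],[0.4,0,0,-0.2,0],[0.4,0,0,-0.2,0]])

```text
t: 27.2
position: [0.5687, -0.005, 0.1339]
tool_rot: [-1.545, 0.339, -0.344]
force: [-1.0, -0.8, 5.5]
grip_width: 0.0544
```

carry_out(series=[[0.4,0,0,-0.1,0],[0.4,0,0,-0.2,0],[0.4,0,0,-0.2,0]])

```text
t: 27.5
position: [0.5689, -0.0051, 0.1328]
tool_rot: [-1.545, 0.338, -0.345]
force: [-1.8, 0.0, 6.9]
grip_width: 0.0545
```

carry_out(series=[[0.4,-0.03,0,-0.1,0],[0.4,-0.03,0,-0.2,0],[0.4,-0.03,0,-0.2,0]])

```text
t: 27.8
position: [0.5689, -0.0051, 0.1318]
tool_rot: [-1.545, 0.337, -0.346]
force: [-1.9, 0.3, 7.6]
grip_width: 0.0545
```

carry_out(series=[[0.4,-0.03,0,-0.15,0],[0.4,-0.03,0,-0.25,0],[0.4,-0.03,0,-0.25,0]])

```text
t: 28.1
position: [0.569, -0.0052, 0.1306]
tool_rot: [-1.545, 0.336, -0.348]
force: [-2.0, -0.5, 8.5]
grip_width: 0.0547
```

carry_out(series=[[0.4,-0.03,0,-0.2,0],[0.4,-0.03,0,-0.2,0],[0.4,-0.03,0,-0.2,0]])

```text
t: 28.4
position: [0.569, -0.0052, 0.13]
tool_rot: [-1.545, 0.334, -0.349]
force: [-2.2, -0.0, 9.0]
grip_width: 0.0545
```

Now hold it.

carry_out(series=[[0.4,-0.03,0,-0.17,0],[0.4,-0.03,0,-0.17,0],[0.4,-0.03,0,-0.17,0],[0.4,-0.03,0,-0.17,0]])

```text
t: 28.8
position: [0.5691, -0.0053, 0.1297]
tool_rot: [-1.545, 0.333, -0.35]
force: [-2.5, -0.3, 10.0]
grip_width: 0.0543
```

carry_out(series=[[0.4,-0.03,0,-0.15,0],[0.4,-0.03,0,-0.15,0],[0.4,-0.03,0,-0.15,0],[0.4,-0.03,0,-0.15,0]])

```text
t: 29.2
position: [0.569, -0.0053, 0.1295]
tool_rot: [-1.545, 0.332, -0.351]
force: [-1.9, -0.4, 10.0]
grip_width: 0.0544
```

carry_out(series=[[0.4,-0.03,0,0,0],[0.4,-0.05,0,0.1,0],[0.4,-0.05,0,0.1,0],[0.8,-0.05,0,0.1,0],[1,-0.05,0,0.1,0],[1,-0.05,0,0.1,0],[1,-0.05,0,0.1,0],[1,-0.05,0,0.1,0]])

```text
t: 30.0
position: [0.5684, -0.0053, 0.1303]
tool_rot: [-1.545, 0.332, -0.351]
force: [-0.6, -0.1, 0.2]
grip_width: 0.0857
```

carry_out(series=[[1,0,0,1,0],[1,0,0,2.5,0],[1,0,0,5,0],[1,0,0,8,0],[1,0,0,11,0],[1,0,0,14,0],[1,0,0,15,0],[1,0,0,15,0],[1,0,0,15,0],[1,0,0,15,0]])

```text
t: 31.0
position: [0.5676, -0.0052, 0.2785]
tool_rot: [-1.545, 0.335, -0.349]
force: [-0.1, 0.4, -0.6]
grip_width: 0.0857
```

Run:
```python
from h import *
s,w=look('wrist','pics/w_fin.png'); print(s['t'],s['position'],s['force'],s['grip_width'])
a=look('scene','pics/sc_fin.png')[1]
b=look('side','pics/sd_fin.png')[1]
cv2.imwrite('pics/fin.png',np.hstack([cv2.resize(a[90:240,200:350],None,fx=2.6,fy=2.6),cv2.resize(b[90:240,195:345],None,fx=2.6,fy=2.6)]))
for n,i in (('scene',a),('side',b)):
    o=cv2.imread(f'pics/{n}0.png'); d=cv2.absdiff(o,i).max(2)
    def cen(im,rgbtest):
        m=rgbtest(im); mm=cv2.moments(m.astype(np.uint8)); return mm['m00'],mm['m10']/mm['m00'],mm['m01']/mm['m00']
    h=lambda im:(cv2.inRange(cv2.cvtColor(im,cv2.COLOR_BGR2HSV),(4,150,40),(20,255,255))>0)
    for im in (o,i):
        nl,lab,st,ce=cv2.connectedComponentsWithStats(h(im).astype(np.uint8)); print(n,[(st[k,4],ce[k].round(1)) for k in range(1,nl) if st[k,4]>100])
```

```text
31.0 [ 0.5676 -0.0052  0.2785] [-0.0986  0.3708 -0.5959] 0.08574566384758692
scene [(np.int32(114), array([4.1, 6.5])), (np.int32(492), array([543.3, 120.1])), (np.int32(773), array([317.4, 270.4])), (np.int32(1102), array([225. , 352.3]))]
scene [(np.int32(473), array([542.9, 120. ])), (np.int32(776), array([317.5, 270.1])), (np.int32(1036), array([224.5, 353.5]))]
side [(np.int32(3035), array([488.5, 281.3])), (np.int32(878), array([337.6, 240.2])), (np.int32(1706), array([343.5, 329.2]))]
side [(np.int32(2970), array([488. , 280.5])), (np.int32(882), array([337.5, 240.1])), (np.int32(1703), array([343.5, 329.2]))]
```

View pics/fin.png

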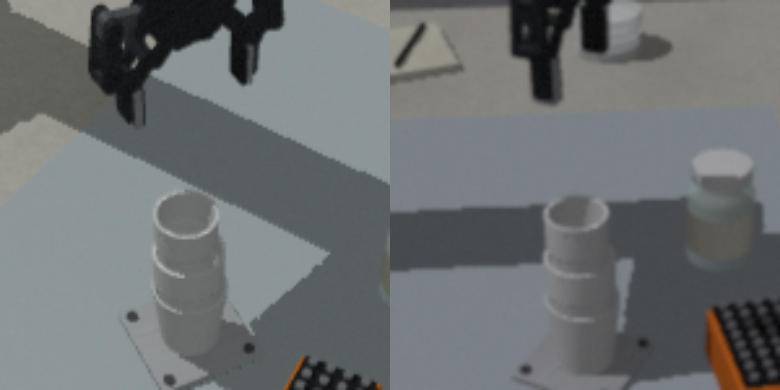

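View pics/sc_fin.png

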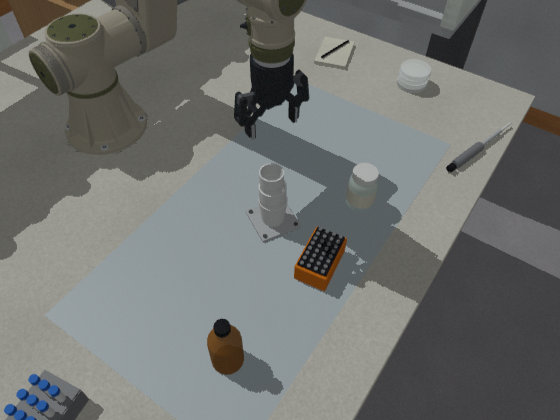

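View pics/w_fin.png

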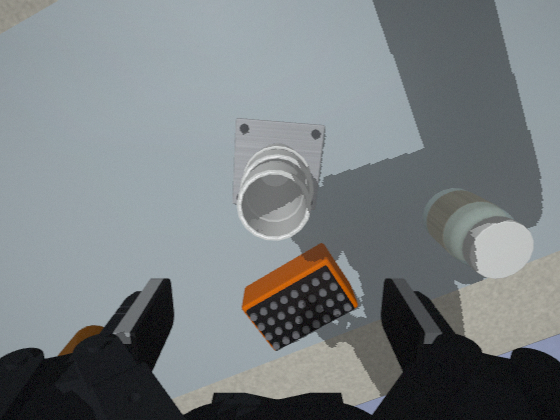

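Run:
```python
from h import *
s=telemetry.read_state(); w=cv2.imread('pics/w_fin.png'); K,M=cam('wrist',s)
cv2.imwrite('pics/zf.png',cv2.resize(w[130:250,220:340],None,fx=5,fy=5,interpolation=cv2.INTER_CUBIC))
for z in (.164,.125,.078): print(z,proj(K,M,[.5685,-.0041,z]), 361.4/np.linalg.norm(M[:3,3]-[.5685,-.004,z]))
```

```text
0.164 [276.3535 205.044 ] 1346.2374685293912
0.125 [276.4103 191.2524] 1181.455828425798
0.078 [276.4628 178.5065] 1028.2626001759277
```

View pics/zf.png

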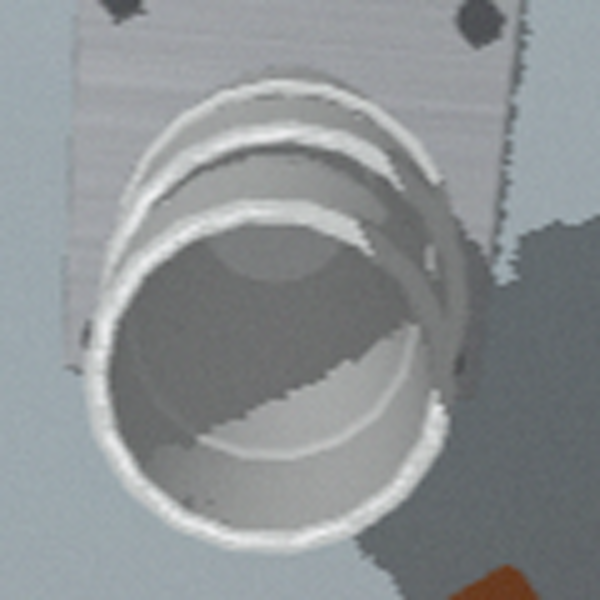

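```bash
python3 -c "
from rig import manip,telemetry
print(telemetry.read_state()['t'],manip.finish_job())"
```

```text
the job is handed in; nothing more can be done
31.15 None
```

I set the wide beaker into the base first, then the slim beaker into the wide one. Each was pressed straight down, released and left standing, and I handed the job in at 31 s of the 67 s allowed.

| Press | Wrist reading | After subtracting the no-contact reading | Held for |
|---|---|---|---|
| Wide into base | 8.8 to 9.1 N | about 10 N | about 0.7 s |
| Slim into wide | 9.0 to 10.0 N | 10 to 11 N | about 0.8 s |

No reading at the end of a move exceeded 10 N, so neither beaker should be wedged. I could not see the force between those readings. About 2 N of sideways force was present during both presses.

**Final checks:**
- **Nest:** all three cameras show it nested with the gripper clear, about 11 cm above the slim rim.
- **Lean:** the slim rim is about 2 mm off the base axis in the wrist view (roughly 1° of lean). The side view hints at a little more, but both are near the measuring error.
- **Bystanders:** the tip box stayed within 0.3 px of its starting image position. The reagent bottle did not move in the side view; in the scene view its colour blob shifted by about 1 px, likely a lighting effect. The jar I checked only by eye, and it looked unmoved.

**Disagreements:** one automatic rim fit on the nested wide beaker locked onto the base rim, so I read that rim by hand. The wrist camera's calibration also seemed about 1.7 mm off along the jaw direction, and I allowed for that when placing the slim beaker.

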